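Sweep the spent specimen blocks off the board into the discard tray

TASK

With the closed fingers, sweep the three flat rectangular specimen blocks along the raised wooden board and off its end into the open steel tray, so that all three lie in the tray and none still rests on the board. Push them only, never pick them up, and leave the two small jars standing where they are and the other glassware on the bench undisturbed.

Things in the scene. Friction and masses are not known exactly. Their poses are not given: they have to be found in the camera images.
- board: fixed raised wooden board, 240 mm along its x, 300 mm along its y, top face 18 mm above the bench; its two long sides (x = -117 and +117 mm) carry a 6 mm wide, 6 mm high rim, its two short ends (y = -150 and +150 mm) have none. The tray stands against one end, a slide rack against the other; which is which varies. Origin at the centre of its underside, z up
- tray: fixed open stainless steel tray standing on the bench against one end of the board (1 mm gap), its axes parallel to the board's: 270 mm along x, 130 mm along y, walls 14 mm high (4 mm lower than the board's top) and 3 mm thick, floor 3 mm thick. Origin at the centre of its underside
- rack: fixed wooden slide rack covered with tinted glass slides, same outline as the tray (270 x 130 mm), 15 mm tall, against the other end of the board; a bystander. Origin at the centre of its underside
- block_a_mid (a point): a specimen block: flat grey plastic base 28 x 40 x 6 mm with a smaller cream wax slab on it, 14 mm tall in all, about 30 g, starts flat and loose on the board; this point is its centre (7 mm above its underside), x along the 28 mm side, y along the 40 mm side, z up. It is one of the two in the row along the board's near long side (board x about -68 mm)
- block_b_mid (a point): a specimen block: flat grey plastic base 28 x 40 x 6 mm with a smaller cream wax slab on it, 14 mm tall in all, about 30 g, starts flat and loose on the board; this point is its centre (7 mm above its underside), x along the 28 mm side, y along the 40 mm side, z up. It is the other one in the row at board x about -68 mm, about 130 mm from the first along the board's y
- block_c_mid (a point): a specimen block: flat grey plastic base 28 x 40 x 6 mm with a smaller cream wax slab on it, 14 mm tall in all, about 30 g, starts flat and loose on the board; this point is its centre (7 mm above its underside), x along the 28 mm side, y along the 40 mm side, z up. It lies alone in the row along the board's far long side (board x about +68 mm)
- block_a: the block whose centre is block_a_mid; origin at the centre of its underside
- block_b: the block whose centre is block_b_mid; origin at the centre of its underside
- block_c: the block whose centre is block_c_mid; origin at the centre of its underside
- jar_1: a small round amber sample jar, 26 mm across and 40 mm tall, standing loose on the middle line of the board between the blocks; a bystander. Origin at the centre of its underside
- jar_2: a small round amber sample jar, 26 mm across and 40 mm tall, standing loose on the middle line of the board between the blocks; a bystander. Origin at the centre of its underside
- bottle: glass reagent bottle with blue cap, 70 mm across, 130 mm tall, on the bench at the right; a bystander. Origin at the centre of its underside
- beaker: glass beaker, 66 mm across, 80 mm tall, on the bench at the near left; a bystander. Origin at the centre of its underside
- dish: flat clear covered dish, 93 mm across, 15 mm tall, on the bench at the left; a bystander. Origin at the centre of its underside
Mind the look-alikes: they are no part of the job. What is shaped like the block_b but turquoise is not meant. What is shaped like the block_c but purple is not meant.

How it is judged (in metres and radians):
At the end, for the whole second after the job is handed in: Each block's centre is inside the tray's walls and under 33 mm above the bench, touching no board, at rest (any side up, stacked allowed); both jars upright within 0.2 rad and within 20 mm of their start; bottle, beaker and dish within 30 mm of theirs (x of block_a_mid in the frame of tray between -0.131 and 0.131 m and y of block_a_mid in the frame of tray between -0.061 and 0.061 m and height (world z) of each of block_a_mid, block_b_mid, block_c_mid below 0.033 m and contact force between each of block_a, block_b, block_c and board below 0.05 N and linear speed of each of block_a, block_b, block_c below 0.02 m/s and x of block_b_mid in the frame of tray between -0.131 and 0.131 m and y of block_b_mid in the frame of tray between -0.061 and 0.061 m and x of block_c_mid in the frame of tray between -0.131 and 0.131 m and y of block_c_mid in the frame of tray between -0.061 and 0.061 m and distance of each of jar_1, jar_2 from where it was at the start of the episode below 0.02 m and angle between each of jar_1, jar_2's own z axis and vertical below 0.2 rad and distance of each of bottle, beaker, dish from where it was at the start of the episode below 0.03 m).
It fails at once if a block is lifted: its centre rises more than 18 mm above its place on the board (over 43 mm above the bench) (height (world z) of any of block_a_mid, block_b_mid, block_c_mid above 0.043 m).
It fails at once if a jar is tipped by more than 0.5 rad or moved by more than 20 mm (angle between any of jar_1, jar_2's own z axis and vertical above 0.5 rad or distance of any of jar_1, jar_2 from where it was at the start of the episode above 0.02 m).
It fails at once if the bottle, beaker or dish is moved by more than 30 mm (distance of any of bottle, beaker, dish from where it was at the start of the episode above 0.03 m).
It also fails if it takes over 61 s, if anything falls off the work surface, if the arm or the gripper's body presses on something with over 40 N, if the wrist force passes 120 N, or if a joint passes its speed limit or range.

ROBOT

A 6-joint arm with a two-finger parallel gripper is mounted at the origin on the work surface. World frame = base frame: x ahead of the robot, y to its left, z up, the work surface at z = 0. Lengths are in m, angles in degrees, forces in N, time in s.
With the tool pointing down it reaches from about 0.35 to 0.875 m from the base axis. Payload 4.2 kg.
Tool frame: the origin (TCP) lies midway between the tips of the shut fingers; the grasp point (between the pads) lies 19 mm behind it; y points along the fingers, z is the direction in which the jaws open and shut, and the axes are right-handed (so a half turn about y gives the same grasp; the last joint's range is limited). The gripper opens to 87 mm and grips with 3 to 60 N. Pads are 19 mm wide; open, the fingers measure 117 mm over their backs; the gripper's body (75 mm by 190 mm) begins 51 mm behind the grasp point.
Start: joints at [-59.381, 22.042, 0.453, 0, -68.411, -14.817], TCP at [0.17, -0.601, 0.223] pointing down, gripper open.
Joint ranges: [-179.83, 179.83], [-69.29, 118.12], [-61.27, 80.66], [-181.25, 117.63], [-171.15, -9.14], [-177.46, 177.46]. Speed limits (degrees/s): [159.86, 159.86, 180, 180, 180, 180].

INTERFACE

Orientations are given as [roll, pitch, yaw] about the fixed x, y, z axes, in that order (R = Rz(yaw) Ry(pitch) Rx(roll)).
In Python, from workcell import env gives the robot as it stands. The module is installed in compiled form; this text tells all that it offers. Calls block until the motion is done:
- env.goto(position, orientation): joint-space move of the TCP to a pose.
- env.move_straight(position, rotation=None, rate=0.15, force_limit=None): straight line of the TCP; rotation=None keeps the orientation; rate is the mean speed in m/s. With force_limit (N) it stops when the force on the tool has changed by that much, and returns True; else False.
- env.set_joints(angles): joint-space move.
- env.gripper_to(opening, grasp_force=None): opening from 0.0 (shut) to 1.0 (fully open); grasp_force is the grip in N (None keeps the last); returns when the fingers have stopped.
- env.dwell(seconds).
- env.inverse_kinematics(position, orientation): joint angles nearest the present ones, or None.
- env.read_state(): the state.
- env.grab_frame(name): name is "side" or "top"; returns a dict with "image" (384x512x3 uint8, blue, green, red), "fx", "fy", "cx", "cy" (pixels), "position" and "orientation" of the camera in the world. Camera axes: x right, y up, looking along -z (the intrinsics and any distortion apply to the point x, -y, -z); pixel columns grow to the right and rows downward; lengths in m; the calibration is good to about 2 mm. A picture is of the moment at which its call begins. There is no depth.
A pose or a line that the arm cannot do raises env.Unreachable and nothing moves.
- env.close_job(): hands the job in, once; it reports no verdict.
Trained networks look in a picture, given as the dict that the camera call returned (one of the last four; its "shot" number tells which), for a name from the list of things; names that differ only in an ending like _2 or _b are one class to them, and where a whole thing is asked for, a point or a joint stands for the part that bears it (a point fixed in the world has none). Each returns a list of dicts, best first, with "score" (0 to 1); they miss things now and then, are a little off and sometimes report something else, mostly with a low value. They report only what shows in the picture. A call takes as long as a camera call. They do not tell look-alikes from the thing itself.
- env.search_frame(picture, thing): "xyz" ([x, y, z] in m, in world coordinates, good to about 4 mm: the middle of the surface that is visible of it).
- env.trace(picture, thing): "mask" (384x512 bool, what is visible of it).
The state is a dict: "clock": time; "joint_positions": joint angles; "qvel": joint speeds; "joint_torque": joint torques, N m; "position": TCP position; "tool_rot": TCP orientation; "force": force on the tool from outside, world axes, zero at the start; "wrist_torque": the same for the moment, N m; "opening": opening from 0.0 (shut) to 1.0 (fully open).
Only numpy, scipy, OpenCV 4.12 (cv2) and the standard library are available. Lean on these libraries where they do the work, as an engineer would, in place of code of your own. Each camera call takes 0.05 s, during which the arm holds its last target.

## Working session

There is one attempt and no reset: what is moved stays moved. The work goes in short steps, each a Python script; the robot and the scene stay as the last script left them, time stands still between calls to the robot, and variables do not carry over. Pictures are saved under pics/ and viewed, and the job is handed in when it is done.

```bash
mkdir -p pics; cat > h.py <<'E'
import numpy as np, cv2
from workcell import env
from scipy.spatial.transform import Rotation as R
def camR(f):
    o=np.array(f["orientation"],float)
    return R.from_euler('xyz',o,degrees=True).as_matrix() if o.shape==(3,) else o
def ray(f,u,v):
    d=camR(f)@np.array([(u-f["cx"])/f["fx"],-(v-f["cy"])/f["fy"],-1.])
    return np.array(f["position"]),d
def unproj(f,u,v,z):
    p,d=ray(f,u,v); return p+d*(z-p[2])/d[2]
def proj(f,X):
    c=camR(f).T@(np.array(X)-np.array(f["position"]))
    return f["cx"]+f["fx"]*c[0]/-c[2], f["cy"]-f["fy"]*c[1]/-c[2]
E
python3 - <<'E'
from h import *
for n in("top","side"):
    f=env.grab_frame(n); cv2.imwrite(f"pics/{n}0.png",f["image"])
    print({k:v for k,v in f.items() if k!="image"})
    if n=="top":
        for t in("board","tray","rack","block_a","jar_1","bottle","beaker","dish"):
            for d in env.search_frame(f,t): 
                if d["score"]>.2: print(t,np.round(d["xyz"],3),round(d["score"],2),np.round(proj(f,d["xyz"])))
print(env.read_state())
E
```

```text
{'fx': 409.47894776476255, 'fy': 409.47894776476255, 'cx': 250.25455876827954, 'cy': 193.53185731839278, 'position': array([0.34827486, 0.01070031, 1.32450225]), 'orientation': array([  8.68639558,   0.58909059, -88.42352122]), 'shot': 1}
board [0.528 0.026 0.015] 0.63 [251. 200.]
tray [0.499 0.237 0.004] 0.94 [186. 207.]
rack [ 0.553 -0.188  0.016] 0.67 [318. 194.]
jar_1 [ 0.552 -0.187  0.013] 0.44 [317. 194.]
jar_1 [0.596 0.012 0.029] 0.33 [256. 178.]
bottle [ 0.329 -0.368  0.09 ] 0.64 [382. 266.]
beaker [0.306 0.304 0.031] 0.6 [160. 267.]
{'fx': 362.8149901270595, 'fy': 362.8149901270595, 'cx': 252.61638285748307, 'cy': 195.06124964139403, 'position': array([0.04473876, 0.67126228, 0.59891886]), 'orientation': array([  57.04902399,   -0.24395413, -145.17550722]), 'shot': 2}
{'clock': 0.5, 'joint_positions': array([-5.93818310e+01,  2.20428867e+01,  4.47972106e-01, -3.10787343e-03,
       -6.84101916e+01, -1.48173242e+01]), 'qvel': array([ 0.09926878, -0.05562591,  0.01988551, -0.03245453,  0.05241313,
        0.00582216]), 'joint_torque': array([ 6.24349263e-05, -3.90072227e+01,  1.87448251e+01,  4.22080860e+00,
        1.49800867e-02, -3.86087970e-05]), 'position': array([ 0.1702051 , -0.60131773,  0.22249743]), 'tool_rot': array([-8.99943246e+01, -1.48778316e-03,  1.57997010e+01]), 'force': array([ 0.97832361, -0.30591258,  0.44397474]), 'wrist_torque': array([ 0.00501474,  0.00117965, -0.05568033]), 'opening': 1.000738412894419}
```

```bash
python3 - <<'E'
import cv2
a=cv2.imread("pics/top0.png"); cv2.imwrite("pics/topz.png",cv2.resize(a[120:290,130:350],None,fx=3.4,fy=3.4,interpolation=cv2.INTER_CUBIC))
E
```

```text
(no output)
```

View pics/top0.png

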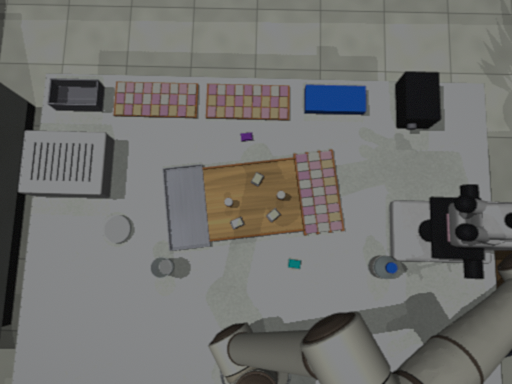

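View pics/side0.png

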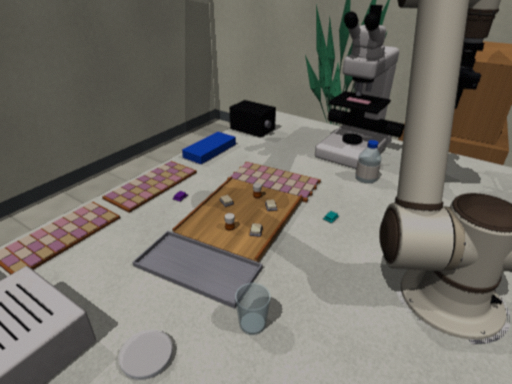

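View pics/topz.png

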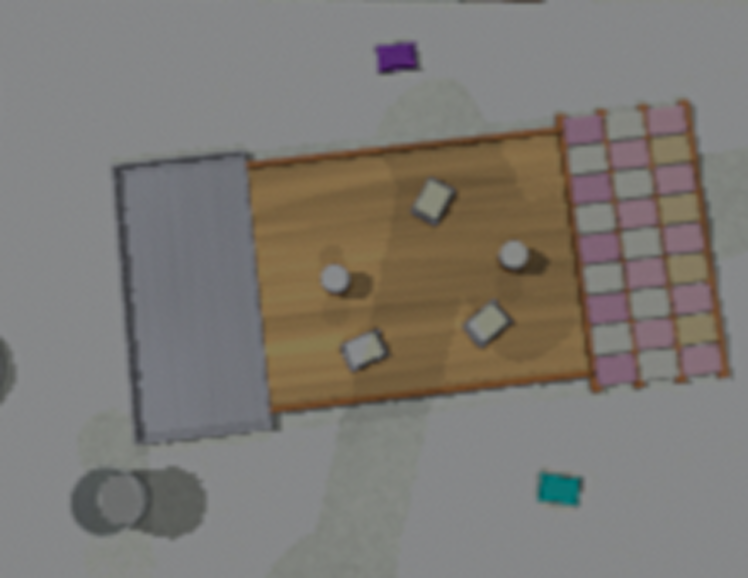

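```bash
python3 - <<'E'
from h import *
f=env.grab_frame("top")
Z=lambda u,v:(u/3.4+130-.35,v/3.4+120-.35)
for n,p,z in [("b_tf",(248,160),.021),("b_rf",(560,129),.021),("b_rn",(590,379),.021),("b_tn",(273,412),.021),
 ("t1",(115,165),.014),("t2",(250,154),.014),("t3",(278,430),.014),("t4",(138,443),.014),
 ("near1",(364,349),.032),("near2",(488,323),.032),("far",(434,200),.032),("jar_t",(335,278),.058),("jar_r",(514,254),.058)]:
    print(n,np.round(unproj(f,*Z(*p),z),4))
for t in("block_a","jar_1"):
    for d in env.search_frame(f,t): print(t,np.round(d["xyz"],3),round(d["score"],2),np.round(proj(f,d["xyz"])))
f=env.grab_frame("side")
for t in("block_a","jar_1","board","tray"):
    for d in env.search_frame(f,t): print(t,np.round(d["xyz"],3),round(d["score"],2),np.round(proj(f,d["xyz"])))
a=f["image"]; cv2.imwrite("pics/sidez.png",cv2.resize(a[150:310,120:340],None,fx=3.4,fy=3.4,interpolation=cv2.INTER_CUBIC))
E
```

```text
b_tf [0.6313 0.1872 0.021 ]
b_rf [ 0.6692 -0.1109  0.021 ]
b_rn [ 0.4308 -0.1416  0.021 ]
b_tn [0.3922 0.1531 0.021 ]
t1 [0.6247 0.3162 0.014 ]
t2 [0.6388 0.1865 0.014 ]
t3 [0.3758 0.1484 0.014 ]
t4 [0.3602 0.2789 0.014 ]
near1 [0.4523 0.0697 0.032 ]
near2 [ 0.4796 -0.045   0.032 ]
far [0.5948 0.0082 0.032 ]
jar_t [0.5147 0.0972 0.058 ]
jar_r [ 0.5412 -0.0666  0.058 ]
block_a [ 0.323 -0.111  0.016] 0.7 [293. 265.]
block_a [0.594 0.01  0.029] 0.69 [257. 179.]
block_a [ 0.475 -0.05   0.031] 0.52 [275. 216.]
block_a [0.734 0.057 0.008] 0.63 [179. 197.]
block_a [0.443 0.078 0.026] 0.59 [256. 232.]
block_a [0.592 0.016 0.027] 0.58 [225. 201.]
block_a [ 0.326 -0.106  0.012] 0.51 [330. 217.]
block_a [ 0.546 -0.189  0.016] 0.5 [277. 179.]
block_a [ 0.471 -0.038  0.034] 0.45 [272. 204.]
jar_1 [ 0.536 -0.053  0.046] 0.7 [255. 191.]
jar_1 [0.507 0.106 0.046] 0.63 [229. 222.]
board [0.515 0.052 0.017] 0.62 [239. 220.]
tray [0.492 0.24  0.004] 0.74 [199. 268.]
```

View pics/sidez.png

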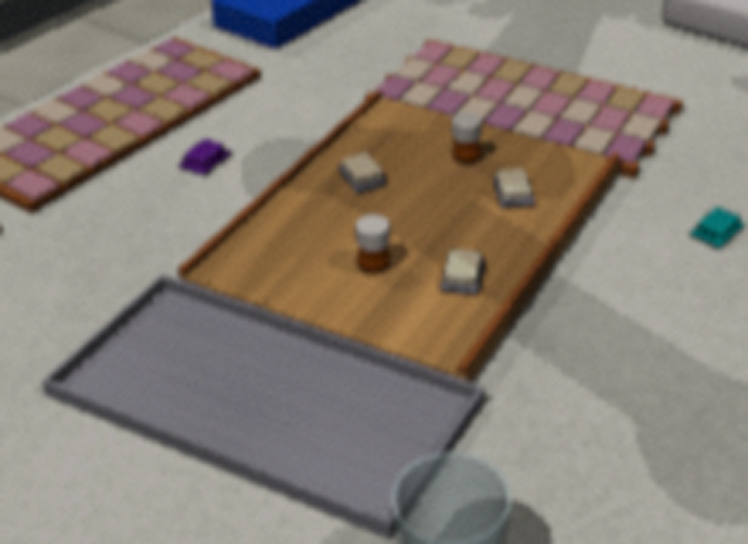

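```bash
python3 - <<'E'
from h import *
f=env.grab_frame("side")
Z=lambda u,v:(u/3.4+120-.35,v/3.4+150-.35)
for n,p,z in [("b_tf",(182,272),.021),("b_rf",(378,95),.024),("b_rn",(618,160),.024),("b_tn",(465,376),.021),
 ("t1",(165,280),.014),("t2",(46,386),.014),("t3",(390,528),.014),("t4",(485,397),.014),
 ("near1",(465,264),.032),("near2",(513,182),.032),("far",(362,166),.032),("jar_t",(373,223),.058),("jar_r",(467,122),.058)]:
    print(n,np.round(unproj(f,*Z(*p),z),4))
t=env.grab_frame("top")
c,s=np.cos(np.radians(7.3)),np.sin(np.radians(7.3))
B=lambda x,y,z:np.array([.5309+c*x-s*y,.0219+s*x+c*y,z])
for n,F in(("top",t),("side",f)):
    a=F["image"].copy();k=3.4;a=cv2.resize(a,None,fx=k,fy=k,interpolation=cv2.INTER_CUBIC)
    for q in [(-.12,-.15,.024),(.12,-.15,.024),(.12,.15,.024),(-.12,.15,.024),(-.135,.151,.014),(.135,.151,.014),(.135,.281,.014),(-.135,.281,.014)]:
        u,v=proj(F,B(*q)); cv2.circle(a,(int((u+.5)*k),int((v+.5)*k)),3,(0,255,0),-1)
    a=a[408:1000,440:1200] if n=="top" else a[500:1060,400:1170]
    cv2.imwrite(f"pics/chk_{n}.png",a)
E
```

```text
b_tf [0.6248 0.1878 0.021 ]
b_rf [ 0.6629 -0.1017  0.024 ]
b_rn [ 0.4287 -0.1325  0.024 ]
b_tn [0.3878 0.1585 0.021 ]
t1 [0.6353 0.1961 0.014 ]
t2 [0.6178 0.3228 0.014 ]
t3 [0.3552 0.2852 0.014 ]
t4 [0.3696 0.1613 0.014 ]
near1 [0.4489 0.0693 0.032 ]
near2 [ 0.4779 -0.0428  0.032 ]
far [0.5934 0.0097 0.032 ]
jar_t [0.5139 0.0956 0.058 ]
jar_r [ 0.5378 -0.0634  0.058 ]
```

View pics/chk_top.png

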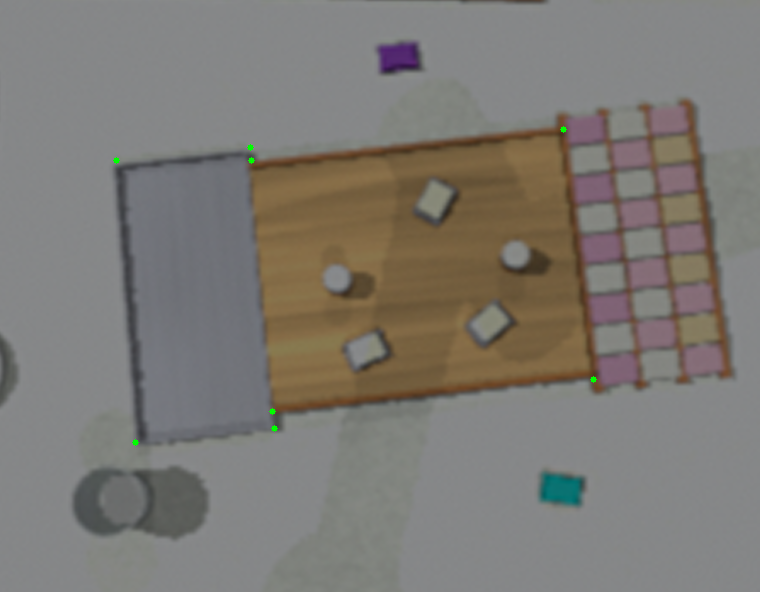

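View pics/chk_side.png

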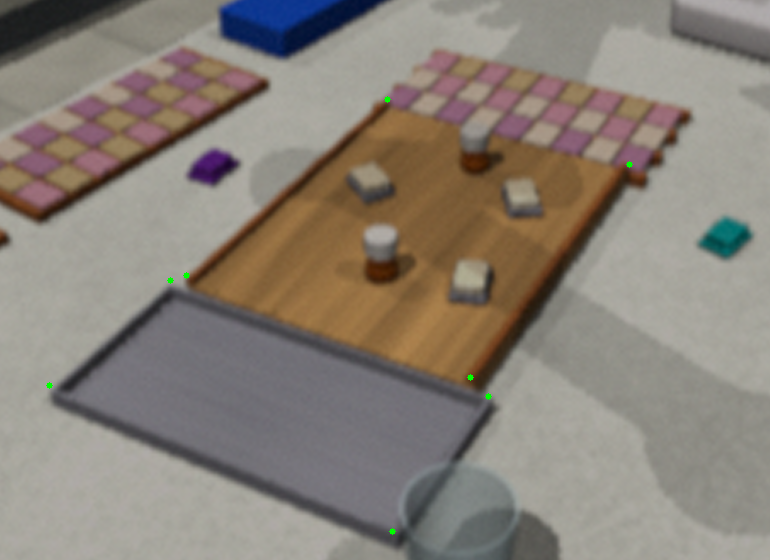

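```bash
cat >> h.py <<'E'
YAW=7.35
_c,_s=np.cos(np.radians(YAW)),np.sin(np.radians(YAW))
C0=np.array([.5295,.022])
def B(x,y,z): return [C0[0]+_c*x-_s*y, C0[1]+_s*x+_c*y, z]
def Binv(p):
    d=np.array(p[:2])-C0; return np.array([_c*d[0]+_s*d[1], -_s*d[0]+_c*d[1]])
E
python3 - <<'E'
from h import *
for n,p in dict(near1=(.4506,.0695),near2=(.4788,-.044),far=(.594,.009),jt=(.514,.096),jr=(.5395,-.065)).items(): print(n,np.round(Binv(p),4))
for y in (YAW-90,YAW+90):
    for q in [(-.068,-.1,.1),(-.068,0,.022),(-.068,.2,.022),(.068,-.08,.022),(.068,.2,.022),(.068,.2,.1)]:
        j=env.inverse_kinematics(B(*q),[-90,0,y]); print(y,q,None if j is None else np.round(j))
f=env.grab_frame("top")
for p in [(395,200),(395,262),(490,262)]: print(np.round(unproj(f,*p,0),3))
E
```

```text
near1 [-0.0722  0.0572]
near2 [-0.0587 -0.059 ]
far [ 0.0623 -0.0211]
jt [-0.0059  0.0754]
jr [-0.0012 -0.0876]
-82.65 (-0.068, -0.1, 0.1) None
-82.65 (-0.068, 0, 0.022) [ 22.  22. -36.   0. -32. 165.]
-82.65 (-0.068, 0.2, 0.022) [ 45.  23. -33.   0. -34. 142.]
-82.65 (0.068, -0.08, 0.022) [ 11.  32. -15.   0. -43. 177.]
-82.65 (0.068, 0.2, 0.022) [ 37.  33. -14.   0. -43. 150.]
-82.65 (0.068, 0.2, 0.1) [ 37.  27. -10.   0. -53. 150.]
97.35 (-0.068, -0.1, 0.1) [  9.  16. -29.   0. -45.  -2.]
97.35 (-0.068, 0, 0.022) [ 22.  22. -36.   0. -32. -15.]
97.35 (-0.068, 0.2, 0.022) [ 45.  23. -33.  -0. -34. -38.]
97.35 (0.068, -0.08, 0.022) [ 11.  32. -15.   0. -43.  -3.]
97.35 (0.068, 0.2, 0.022) [ 37.  33. -14.   0. -43. -30.]
97.35 (0.068, 0.2, 0.1) [ 37.  27. -10.   0. -53. -30.]
[ 0.541 -0.441  0.   ]
[ 0.342 -0.436  0.   ]
[ 0.35  -0.736  0.   ]
```

```bash
cat >> h.py <<'E'
O=[-90,0,97.35]
def save(n,name,crop=None,k=3):
    f=env.grab_frame(n); a=f["image"]
    if crop: a=a[crop[1]:crop[3],crop[0]:crop[2]]
    cv2.imwrite(f"pics/{name}.png",cv2.resize(a,None,fx=k,fy=k,interpolation=cv2.INTER_CUBIC)); return f
E
python3 - <<'E'
from h import *
env.move_straight([.14,-.44,.33],rate=.25)
env.gripper_to(0.0)
env.goto(B(-.072,.006,.15),O)
env.move_straight(B(-.072,.006,.05),rate=.2)
save("side","n1a",(120,150,340,310),3.4);save("top","n1at",(130,120,350,290),3.4)
s=env.read_state();print(s["clock"],s["position"],s["opening"],s["force"])
E
```

```text
6.3583 [0.45857314 0.01897799 0.0513609 ] 0.004809636576154836 [ 0.41633443 -0.2593936  -0.23434725]
```

View pics/n1a.png

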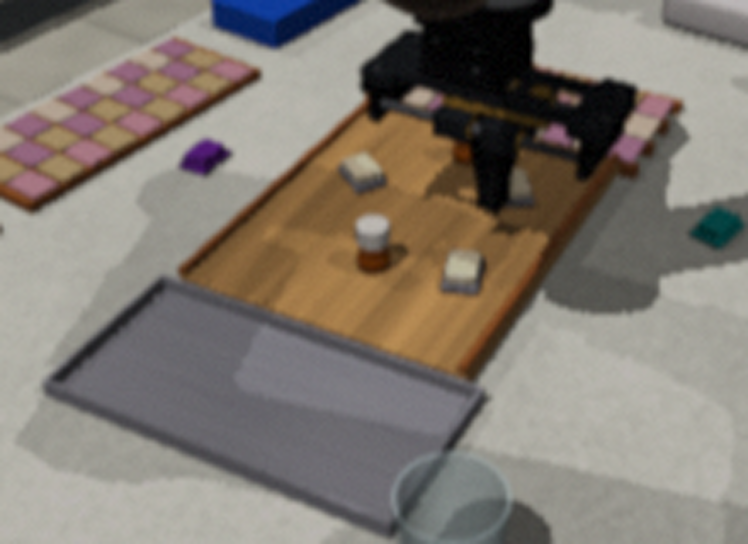

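View pics/n1at.png

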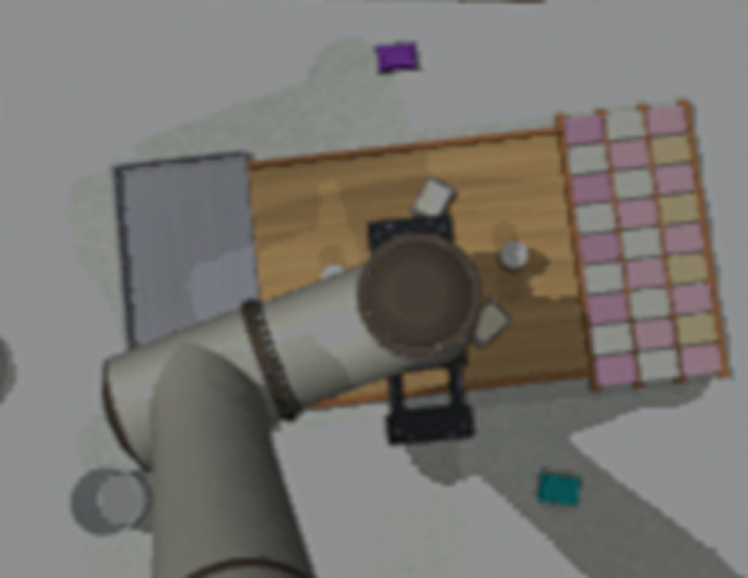

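```bash
python3 - <<'E'
from h import *
f=env.grab_frame("side")
for z in (.08,.10,.12):
  for x in(-.167,.023):
    u,v=proj(f,B(x,.043,z)); print(z,x,round((u-120)*3.4),round((v-150)*3.4))
env.move_straight(B(-.072,.006,.022),rate=.1,force_limit=8)
print(env.read_state()["position"],env.read_state()["force"])
print(env.move_straight(B(-.072,.07,.022),rate=.05,force_limit=20))
save("side","n1b",(120,150,340,310),3.4)
s=env.read_state();print(s["clock"],s["position"],s["force"])
E
```

```text
0.08 -0.167 592 236
0.08 0.023 359 166
0.1 -0.167 594 213
0.1 0.023 358 144
0.12 -0.167 596 189
0.12 0.023 357 121
[0.45758395 0.01882207 0.02232965] [ 0.20229819 -0.40133047  0.11768592]
False
8.325 [0.44912455 0.08200696 0.02197336] [-0.08305994  0.14366254  0.42601055]
```

View pics/n1b.png

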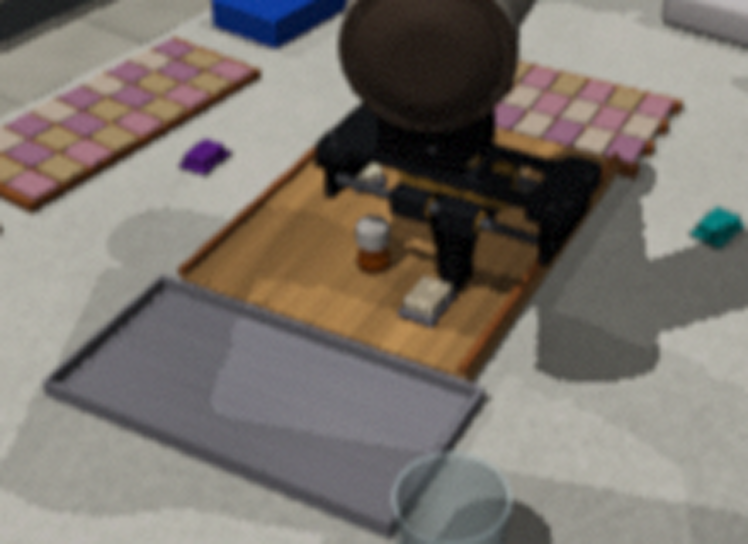

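```bash
python3 - <<'E'
from h import *
f=env.grab_frame("side")
for p,z in [((427,293),.032),((425,300),.025),((403,318),.018),((432,323),.018),((455,283),.02)]: print(np.round(Binv(unproj(f,p[0]/3.4+119.65,p[1]/3.4+149.65,z)),4))
E
```

```text
[-0.065   0.1001]
[-0.0634  0.1002]
[-0.055   0.1179]
[-0.076  0.113]
[-0.0708  0.0673]
```

```bash
python3 - <<'E'
from h import *
env.move_straight(B(-.072,.06,.022),rate=.1)
env.move_straight(B(-.064,.06,.022),rate=.1)
print(env.move_straight(B(-.064,.11,.022),rate=.05,force_limit=20))
save("side","n1c",(120,150,340,310),3.4)
s=env.read_state();print(s["clock"],s["position"],s["force"])
E
```

```text
False
10.075 [0.45191863 0.12267328 0.0219697 ] [-0.79554361 -0.15272222  0.45219429]
```

View pics/n1c.png

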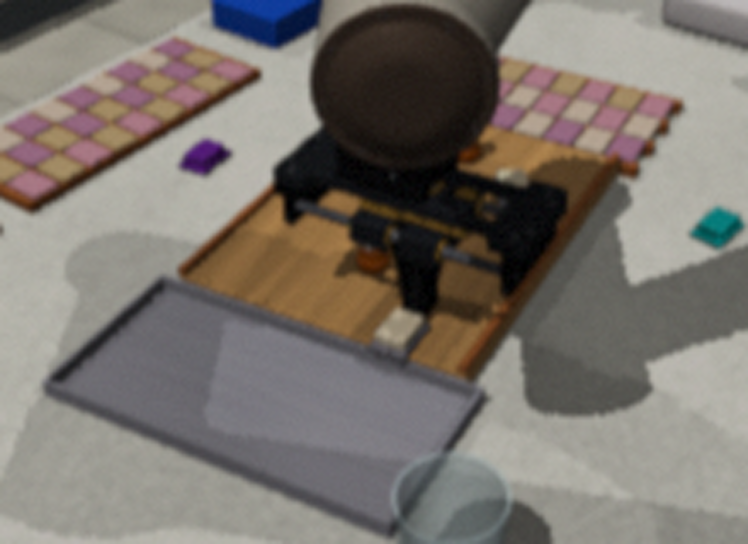

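```bash
python3 - <<'E'
from h import *
print(env.move_straight(B(-.063,.195,.022),rate=.06,force_limit=20))
save("side","n1d",(120,150,340,310),3.4)
s=env.read_state();print(s["clock"],s["position"],s["force"])
E
```

```text
False
11.6917 [0.44204419 0.20701322 0.02199313] [-0.23760003 -0.04003457 -0.40734053]
```

View pics/n1d.png

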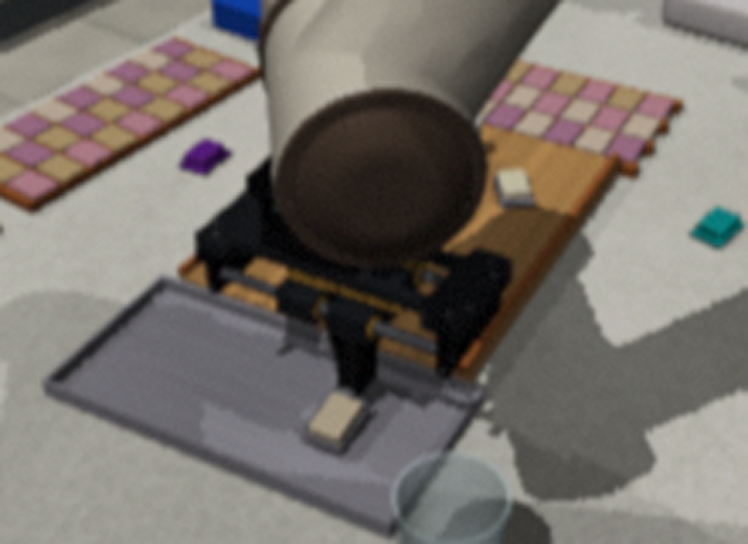

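```bash
python3 - <<'E'
from h import *
env.move_straight(B(-.063,.19,.022),rate=.1)
env.move_straight(B(-.063,.19,.010),rate=.1,force_limit=10)
print(env.move_straight(B(-.063,.215,.010),rate=.06,force_limit=15))
env.move_straight(B(-.063,.205,.12),rate=.25)
env.goto(B(-.059,-.112,.12),O)
f=save("side","n2a",(120,150,340,310),3.4);save("top","n2at",(130,120,350,290),3.4)
s=env.read_state();print(s["clock"],s["position"],s["force"])
E
```

```text
False
14.675 [ 0.48555693 -0.09557788  0.11986611] [-0.43240384 -0.01212135  0.74248401]
```

View pics/n2a.png

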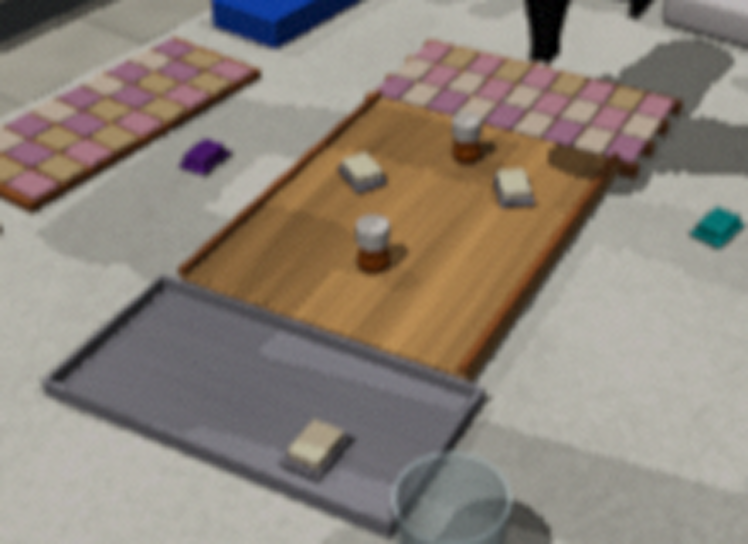

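View pics/n2at.png

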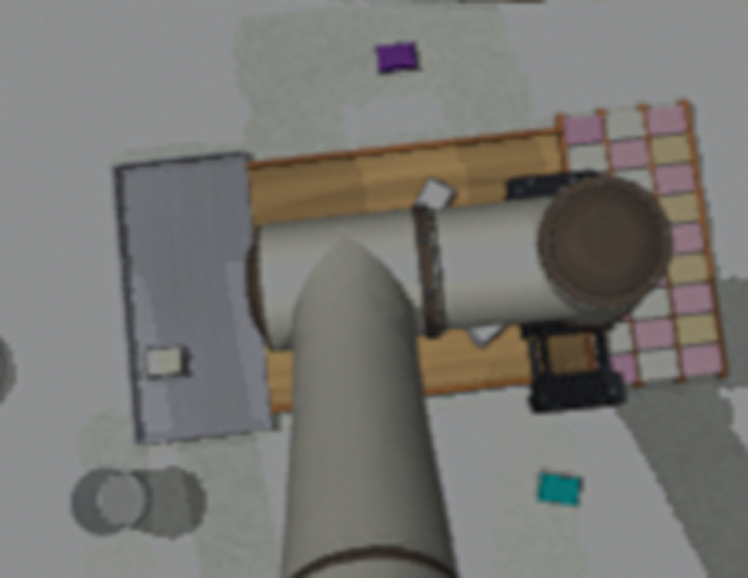

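```bash
python3 - <<'E'
from h import *
env.move_straight(B(-.060,-.112,.022),rate=.15,force_limit=10)
print(env.move_straight(B(-.060,-.060,.022),rate=.05,force_limit=20))
save("side","n2b",(120,150,340,310),3.4)
s=env.read_state();print(s["clock"],s["position"],s["force"])
E
```

```text
False
16.7167 [ 0.47758846 -0.04537466  0.02189528] [ 0.66220742 -0.14702776  0.57081894]
```

View pics/n2b.png

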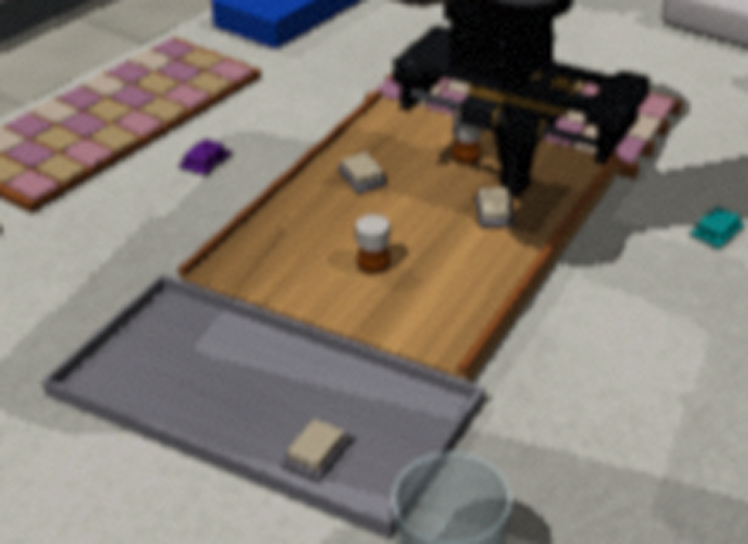

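```bash
python3 - <<'E'
from h import *
f=env.grab_frame("side")
for p,z in [((493,200),.032),((493,208),.025),((480,222),.018),((512,224),.018),((512,190),.022)]: print(np.round(Binv(unproj(f,p[0]/3.4+119.65,p[1]/3.4+149.65,z)),4))
E
```

```text
[-0.0562 -0.027 ]
[-0.0569 -0.026 ]
[-0.0519 -0.0127]
[-0.0757 -0.0222]
[-0.0578 -0.0601]
```

```bash
python3 - <<'E'
from h import *
print(env.move_straight(B(-.060,-.015,.022),rate=.05,force_limit=20))
f=save("side","n2c",(120,150,340,310),3.4)
s=env.read_state();print(s["clock"],s["position"],s["force"])
E
```

```text
False
17.8667 [ 0.47194433 -0.00071559  0.02201612] [ 0.36034647 -1.00240834 -1.09883945]
```

View pics/n2c.png

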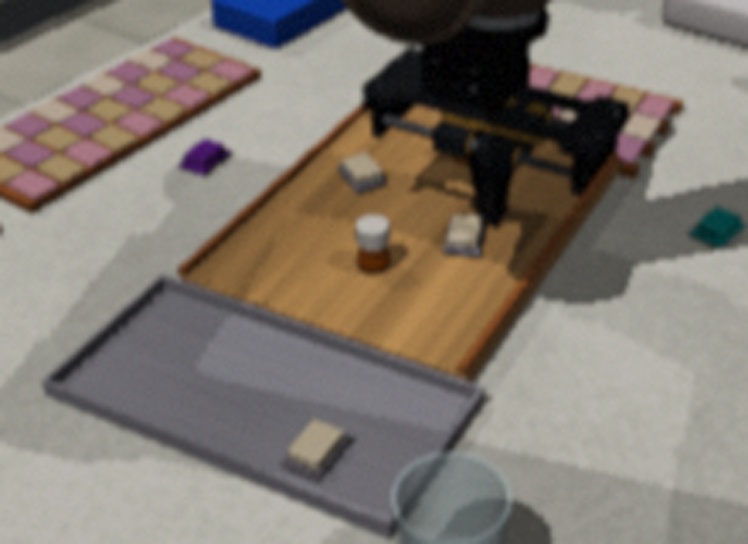

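```bash
python3 - <<'E'
from h import *
f=env.grab_frame("side")
for p,z in [((465,229),.032),((465,236),.025),((446,251),.018),((479,255),.018),((489,216),.022)]: print(np.round(Binv(unproj(f,p[0]/3.4+119.65,p[1]/3.4+149.65,z)),4))
E
```

```text
[-0.0541  0.0182]
[-0.054   0.0179]
[-0.0456  0.0336]
[-0.0704  0.0262]
[-0.0571 -0.0184]
```

```bash
python3 - <<'E'
from h import *
env.move_straight(B(-.060,-.022,.022),rate=.1)
env.move_straight(B(-.054,-.022,.022),rate=.1)
print(env.move_straight(B(-.060,.05,.022),rate=.05,force_limit=20))
f=save("side","n2d",(120,150,340,310),3.4)
s=env.read_state();print(s["clock"],s["position"],s["force"])
E
```

```text
False
20.0583 [0.46364676 0.06374177 0.02199874] [-0.60704726  0.46669908 -0.36940656]
```

View pics/n2d.png

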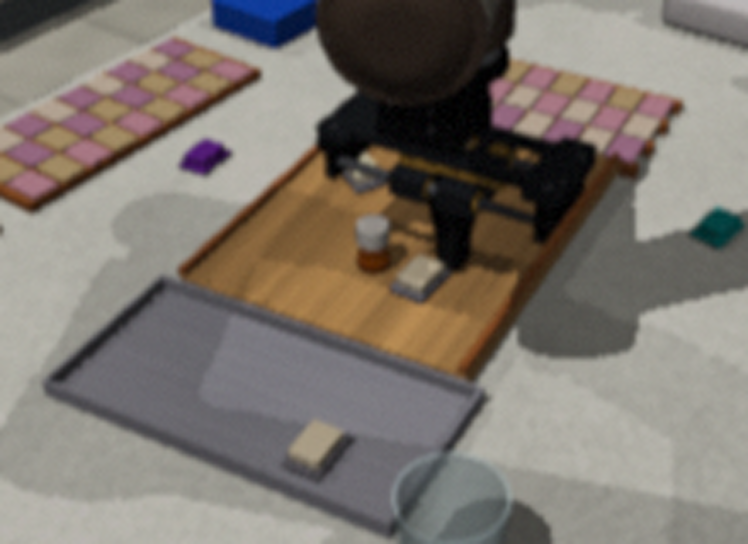

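```bash
python3 - <<'E'
from h import *
f=env.grab_frame("side")
for p,z in [((421,270),.032),((393,292),.018),((424,299),.018),((455,262),.022),((372,267),.018)]: print(np.round(Binv(unproj(f,p[0]/3.4+119.65,p[1]/3.4+149.65,z)),4))
E
```

```text
[-0.0484  0.0787]
[-0.034   0.0958]
[-0.0581  0.0922]
[-0.0604  0.0471]
[-0.0052  0.0774]
```

```bash
python3 - <<'E'
from h import *
env.move_straight(B(-.060,.042,.022),rate=.1)
env.move_straight(B(-.050,.042,.022),rate=.1)
print(env.move_straight(B(-.050,.11,.022),rate=.05,force_limit=20))
f=save("side","n2e",(120,150,340,310),3.4)
s=env.read_state();print(s["clock"],s["position"],s["force"])
E
```

```text
False
22.1667 [0.46583919 0.12448197 0.0219933 ] [ 0.73741551 -0.15393741  0.29928329]
```

View pics/n2e.png

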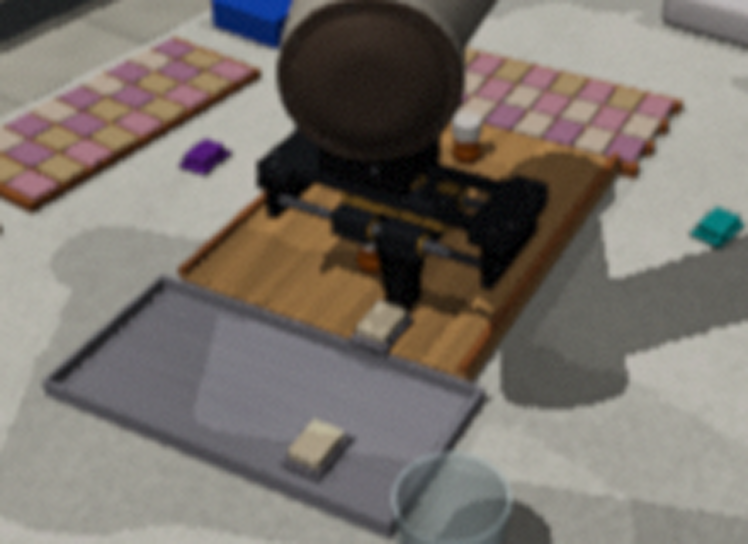

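```bash
python3 - <<'E'
from h import *
print(env.move_straight(B(-.050,.182,.022),rate=.06,force_limit=20))
env.move_straight(B(-.05,.172,.13),rate=.25)
env.goto(B(.063,-.073,.13),O)
f=save("side","f1",(120,150,340,310),3.4)
for p,z in [((362,166),.032),((467,122),.058),((373,223),.058)]: print(np.round(Binv(unproj(f,p[0]/3.4+119.65,p[1]/3.4+149.65,z)),4))
s=env.read_state();print(s["clock"],s["position"],s["force"])
E
```

```text
False
[ 0.0618 -0.0204]
[-0.0027 -0.0858]
[-0.006  0.075]
25.2 [ 0.60077803 -0.04115381  0.12963372] [-1.02702533  0.09902645 -0.72252849]
```

View pics/f1.png

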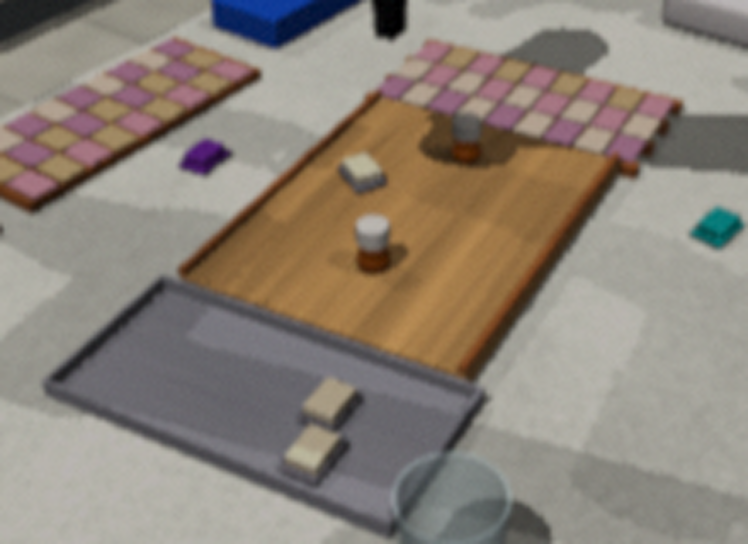

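```bash
python3 - <<'E'
from h import *
env.move_straight(B(.061,-.073,.022),rate=.15,force_limit=10)
print(env.move_straight(B(.061,-.015,.022),rate=.05,force_limit=20))
f=save("side","f2",(120,150,340,310),3.4)
s=env.read_state();print(s["clock"],s["position"],s["force"])
E
```

```text
False
27.425 [0.59187165 0.01467919 0.02192376] [-0.66251621 -0.58066918 -0.52769633]
```

View pics/f2.png

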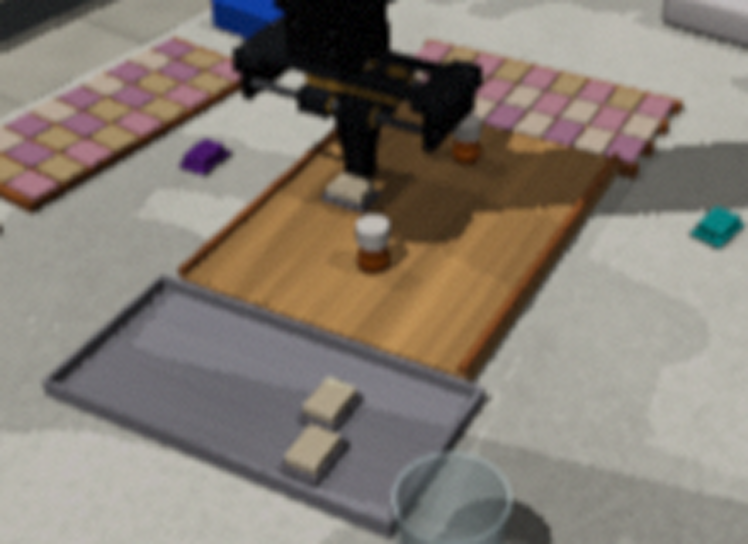

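```bash
python3 - <<'E'
from h import *
f=env.grab_frame("side")
for p,z in [((350,188),.032),((324,198),.018),((365,209),.018),((377,193),.018),((361,176),.022)]: print(np.round(Binv(unproj(f,p[0]/3.4+119.65,p[1]/3.4+149.65,z)),4))
E
```

```text
[0.0537 0.0119]
[0.0761 0.0171]
[0.0384 0.0148]
[ 0.0413 -0.0094]
[ 0.0628 -0.0198]
```

```bash
python3 - <<'E'
from h import *
env.move_straight(B(.061,-.022,.022),rate=.1)
env.move_straight(B(.0545,-.022,.022),rate=.1)
print(env.move_straight(B(.0545,.045,.022),rate=.05,force_limit=20))
f=save("side","f3",(120,150,340,310),3.4)
s=env.read_state();print(s["clock"],s["position"],s["force"])
E
```

```text
False
29.5167 [0.57782641 0.07335362 0.0220026 ] [-0.04095363  0.15610499  0.90838929]
```

View pics/f3.png

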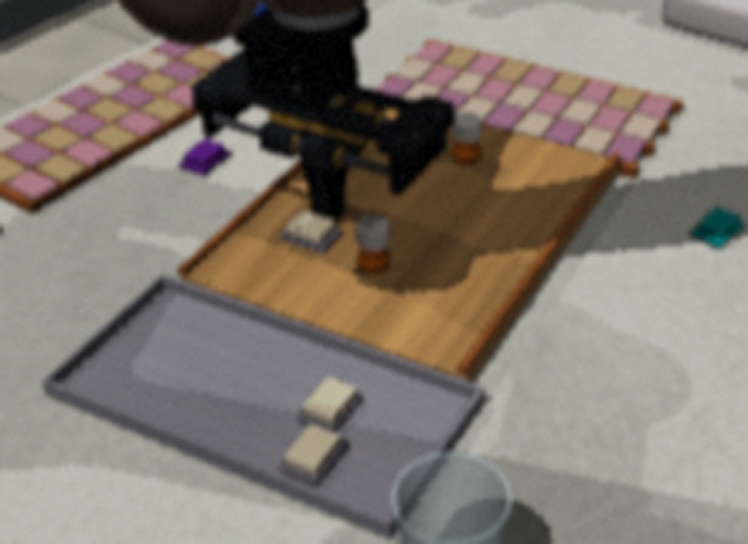

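```bash
python3 - <<'E'
from h import *
f=env.grab_frame("side")
for p,z in [((312,227),.032),((282,234),.018),((324,249),.018),((341,234),.018),((328,213),.022)]: print(np.round(Binv(unproj(f,p[0]/3.4+119.65,p[1]/3.4+149.65,z)),4))
E
```

```text
[0.0519 0.0712]
[0.0788 0.0743]
[0.0391 0.0753]
[0.0377 0.0527]
[0.0588 0.0381]
```

```bash
python3 - <<'E'
from h import *
print(env.move_straight(B(.0545,.112,.022),rate=.06,force_limit=20))
f=save("side","f4",(120,150,340,310),3.4)
s=env.read_state();print(s["clock"],s["position"],s["force"])
E
```

```text
False
30.8833 [0.56921707 0.13969077 0.02196819] [ 0.99821384  0.6503507  -0.28902748]
```

View pics/f4.png

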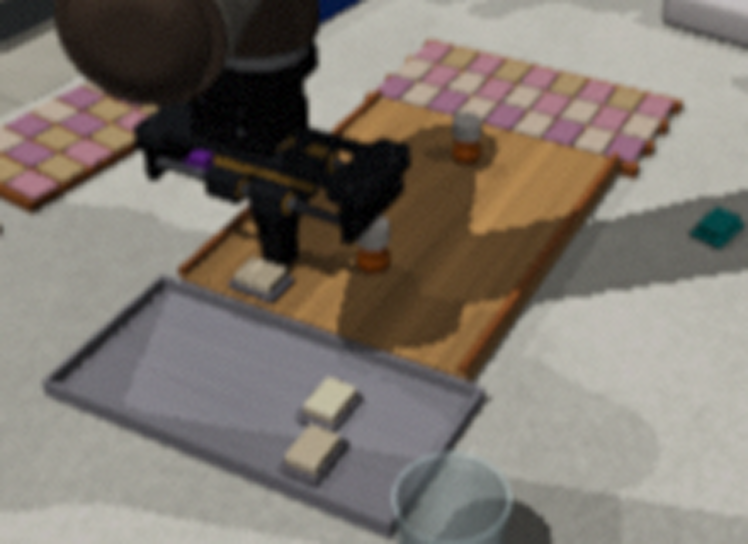

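```bash
python3 - <<'E'
from h import *
print(env.move_straight(B(.0545,.195,.022),rate=.06,force_limit=20))
f=save("side","f5a",(120,150,340,310),3.4)
env.move_straight(B(.0545,.185,.022),rate=.1)
env.move_straight(B(.0545,.185,.13),rate=.25)
env.goto(B(.03,-.15,.25),O)
f=save("side","f5",(120,150,340,310),3.4);save("top","f5t",(130,120,350,290),3.4)
s=env.read_state();print(s["clock"],s["position"],s["force"])
E
```

```text
False
34.7417 [ 0.57849661 -0.12169934  0.24918705] [-0.23079975  0.15270339  0.24202066]
```

View pics/f5.png

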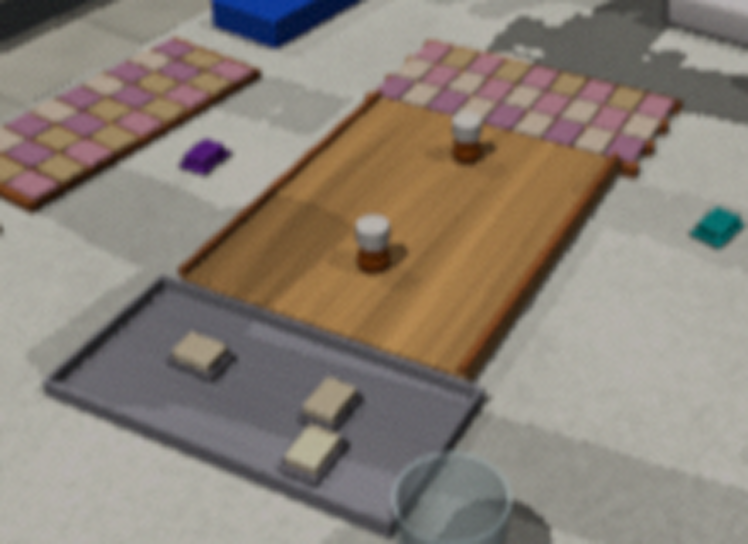

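View pics/f5t.png

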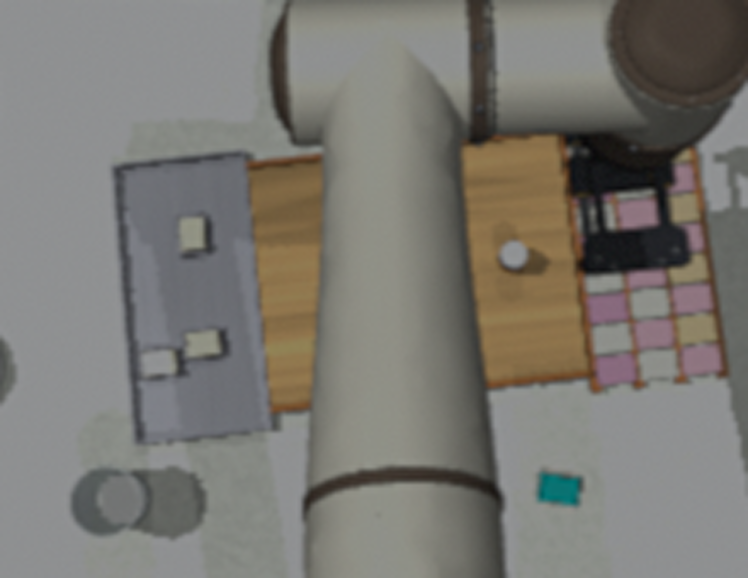

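All three blocks lie flat in the tray, at side-crop pixels (200,354), (331,402) and (314,452). The board is clear, and both jars are at the pixels where they started, (373,223) and (467,122). The beaker is also unmoved. I'm handing the job in.

```bash
python3 - <<'E'
from h import *
f=env.grab_frame("side")
for p in [(200,350),(331,397),(314,447)]: print(np.round(Binv(unproj(f,p[0]/3.4+119.65,p[1]/3.4+149.65,.017))-[0,.216],4))
a=cv2.imread("pics/side0.png").astype(int); d=np.abs(a-f["image"]).max(2)
print("dish/beaker region diff", d[330:384,110:180].mean(), d[280:335,232:275].mean(), "bottle",d[140:182,352:384].mean())
env.close_job()
E
```

```text
[ 0.0539 -0.0037]
[-0.0514 -0.0069]
[-0.0657  0.0361]
dish/beaker region diff 6.766931216931217 6.93446088794926 bottle 17.02827380952381
the job is handed in; nothing more can be done
```

The job is handed in, and by my last pictures all three blocks are in the tray. I pushed them one at a time along the board with the closed fingers: the near row first, tray-side block before rack-side block, then the far block. None was picked up, and it took about 35 s of the 61 s.

- **Blocks:** all three lie flat on the tray floor. In the tray frame they sit at about (-66, +36), (-51, -7) and (+54, -4) mm, well inside the limits. None is left on the board.
- **Jars:** both stand upright at the same side-camera pixels as at the start. In the last top view the arm hid the jar nearer the tray, so that jar rests on the side view alone.
- **Beaker, dish and bottle:** the beaker and dish regions show little change from the first picture. The bottle region changed more (mean difference 17 against about 7). I put that down to the arm's moving shadow, since the arm always passed well above the bottle, but I did not look at it separately.
- **Camera disagreement:** the two cameras differed by up to about 10 mm at one rack-end corner of the board, and by 1–4 mm on the blocks and jars. I averaged them and corrected the finger's sideways position from pictures during the pushes.

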